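Turn a trolley wheel by its spokes to bring the valve stem upright

ROBOT

A 7-joint arm with a two-finger parallel gripper is mounted at the origin on the work surface. World frame = base frame: x ahead of the robot, y to its left, z up, the work surface at z = 0. Lengths are in m, angles in rad, forces in N, time in s.
With the tool pointing down it reaches from about 0.4 to 0.875 m from the base axis. Payload 6.5 kg.
Tool frame: the origin (TCP) lies at the very end of the fingers, on their centre line; the grasp point (between the pads) lies 19 mm behind it (bot.grip_depth is the distance from the TCP to the grasp point, in m); z points along the fingers, y is the line along which they close (so a half turn about z gives the same grasp; the last joint's range is limited). The gripper opens to 85 mm and grips with 20 to 120 N. Pads are 22 mm wide; open, the fingers measure 114 mm over their backs; the gripper's body (76 mm by 85 mm) begins 54 mm behind the grasp point. The pads swing forward as they close: fully open they stand 13 mm farther back than shut.
Start: joints at [-1.376, 0.536, -0.004, 1.538, 0.003, 1.067, -0.071], TCP at [0.168, 0.628, 0.231] pointing down, gripper open.
Joint ranges: [-2.7, 2.7], [-0.37, 2.16], [-1.27, 1.26], [0.24, 2.4], [-1.31, 4.45], [0.19, 1.91], [-2.76, 2.76]. Speed limits (rad/s): [2.39, 2.39, 3.14, 3.14, 3.14, 3.14, 3.14].

INTERFACE

Orientations are given as a rotation vector (axis times angle).
In Python, from cell import bot gives the robot as it stands. Calls block until the motion is done:
- bot.move_pose(position, orientation): joint-space move of the TCP to a pose.
- bot.move_l(position, velocity=0.15, ori=None, stop_force=None): straight line of the TCP; ori=None keeps the orientation; velocity is the mean speed in m/s. With stop_force (N) it stops when the force on the tool has changed by that much, and returns True; else False.
- bot.move_j(angles): joint-space move.
- bot.gripper_to(opening, f_grip=None): opening from 0.0 (shut) to 1.0 (fully open); f_grip is the grip in N (None keeps the last); returns when the fingers have stopped.
- bot.dwell(seconds).
- bot.ik(position, orientation): joint angles nearest the present ones, or None.
- bot.sense(): the state.
- bot.grab_frame(name): name is "scene" or "top" or "wrist"; returns the picture (384x512x3 uint8, red, green, blue); there is no depth.
- bot.camera_params(name): a dict with "mtx" (3x3 intrinsics, pixels), "R" (3x3) and "t" (3): a world point X has camera coordinates R X + t. Camera axes: x right, y down, z forward; pixel columns grow to the right and rows downward; lengths in m; the calibration is good to about 2 mm. A picture is of the moment at which its call begins: read the wrist's pose just before it. camera_params takes no time and is no camera call; for the wrist camera it gives the pose at the moment of the call.
A pose or a line that the arm cannot do raises bot.Unreachable and nothing moves.
- bot.hand_in(): hands the job in; it is judged then, once.
The state is a dict: "t": time; "qpos": joint angles; "joint_velocities": joint speeds; "joint_torque": joint torques, N m; "tcp_pos": TCP position; "eef_rot": TCP orientation; "force": force on the tool from outside, world axes, zero at the start; "torque": the same for the moment, N m; "grip_width": opening from 0.0 (shut) to 1.0 (fully open); "grip_force": force on a finger pad.
Only numpy, scipy, OpenCV 4.12 (cv2) and the standard library are available. Lean on these libraries where they do the work, as an engineer would, in place of code of your own. Each camera call takes 0.05 s, during which the arm holds its last target. There are 200 camera calls.

TASK

The trolley wheel on the bench stand is about to be pumped up: turn it until the valve is at the very bottom of the rim, so that its stem stands straight up towards the hub, and leave it at rest there with your hand clear. Turn it by pushing on its spokes, one after another as they come round, with the fingertips or the outside of the fingers: do not grip or pinch the wheel, keep off the tyre and the valve stem, and push gently enough that the wheel does not spin away and the stand stays put. Leave the tools and other things on the bench alone.

Things in the scene. Friction and masses are not known exactly. Their poses are not given: they have to be found in the camera images.
- stand: Wheel stand, loose, 4 kg without the wheel: dark base plate 230 x 280 x 8 mm, blue A-frame, stub axle 175 mm above the bench. Origin on the bench straight below the wheel's centre. x runs along the axle, away from the robot; y to the left seen from the robot; z up. The two legs stand behind the wheel (x from +33 mm), y = +-14 mm at axle height spreading to +-118 mm at the plate. 'x' below means this x.
- axle_end (a point): Front end of the axle with its nut (25 mm across), 30 mm in front of the wheel's middle plane, at axle height.
- wheel_centre (a point): Centre of the wheel, on the axle, 175 mm above the bench. The wheel is upright, its open face to the robot. Light grey rim: inner radius 109 mm, 30 mm wide. Hub: radius 25 mm, x from -20 to +30 mm. Five straight light grey spokes run from hub to rim, 72 deg apart; the gaps between them are open.
- wheel (a joint): Wheel angle a in rad: 0 (or any whole turn) = valve at the very bottom, stem straight up. Growing a is clockwise seen from the robot (left side goes up). No stops; friction of about 0.12 N m holds it wherever left (2 N on a spoke moves it), after a fast push it coasts a little. Valve foot at y = 109 sin(a), z = -109 cos(a) mm from the wheel centre, in stand axes.
- spoke0 (a point): Middle of the spoke at angle a + 36 deg (reckoned like the valve's), 67 mm from the wheel centre, at x = -10 mm. Each spoke is 16 mm wide and 12 mm thick (x from -16 to -4 mm), near the wheel's front face, with a rib 6 mm wide behind it (x to +9 mm). The valve stands between spoke0 and spoke4.
- spoke1 (a point): Middle of the spoke at a + 108 deg, like spoke0.
- spoke2 (a point): Middle of the spoke at a + 180 deg, opposite the valve.
- spoke3 (a point): Middle of the spoke at a + 252 deg, like spoke0.
- spoke4 (a point): Middle of the spoke at a + 324 deg, like spoke0.
- valve_stem: Bare valve stem: black rubber foot 14 mm thick, brass stem 10 mm thick, 36 mm long, on the inside of the rim half-way between two spokes, in the wheel's middle plane (x = 0). Origin at its foot on the rim, 109 mm from the wheel centre; its z axis runs along the stem towards the hub. Not to be touched.
- stem_tip (a point): Brass tip of the valve stem, 73 mm from the wheel centre.
- tyre: Black tyre, turning with the wheel: outer radius 155 mm, inner radius 119 mm, x from -18 to +18 mm. Origin at the wheel centre. Not to be touched.
- inflator: Loose bystander: hand-held battery tyre inflator, black with an orange band, 62 x 46 mm, 186 mm tall, standing beside the wheel. Origin at the centre of its underside.
- leak_spray: Loose bystander: clear spray bottle with a blue head, 66 mm across, 184 mm tall, standing beside the wheel. Origin at the centre of its underside.
- wrench: Loose bystander: steel wrench, 170 mm long, lying flat in front of the stand. Origin at the underside of its middle.
- small_tray: Loose bystander: shallow black tray 90 x 160 x 28 mm with valve caps in it, in front of the stand. Origin at the centre of its underside.

How it is judged:
By the outcome, as a careful person would: the job done as asked, in the order asked, and still so for the second after the job is handed in, with the robot touching nothing.
It also fails if it takes over 72 s, if anything falls off the work surface, if the arm or the gripper's body presses on something with over 40 N, if the wrist force passes 120 N, or if a joint passes its speed limit or range.

## Working session

There is one attempt and no reset: what is moved stays moved. The work goes in short steps, each a Python script; the robot and the scene stay as the last script left them, time stands still between calls to the robot, and variables do not carry over. Pictures are saved under pics/ and viewed, at most 10 in all, crops included, and the job is handed in when it is done.

```bash
mkdir -p pics; python3 - <<'E'
from cell import bot
import cv2,numpy as np
for n in("scene","top"):
    im=bot.grab_frame(n); cv2.imwrite(f"pics/{n}0.png",im[:,:,::-1])
    c=bot.camera_params(n); R=c["R"];print(n,(-R.T@c["t"]).round(3),R.round(2).tolist(),c["mtx"].round(1).tolist())
s=bot.sense();print(s["t"],s["eef_rot"],s["force"])
E
```

```text
scene [1.179 0.334 1.026] [[-0.44, 0.9, -0.02], [0.7, 0.33, -0.63], [-0.56, -0.29, -0.78]] [[423.9, 0.0, 251.5], [0.0, 423.9, 200.3], [0.0, 0.0, 1.0]]
top [0.361 0.01  1.131] [[0.01, -1.0, -0.0], [-0.98, -0.01, -0.19], [0.19, 0.0, -0.98]] [[359.8, 0.0, 258.7], [0.0, 359.8, 190.5], [0.0, 0.0, 1.0]]
0.1 [-4.08440153e-01 -3.11485864e+00  2.35365056e-03] [-1.22128741  0.0081701  -0.14988604]
```

View pics/scene0.png

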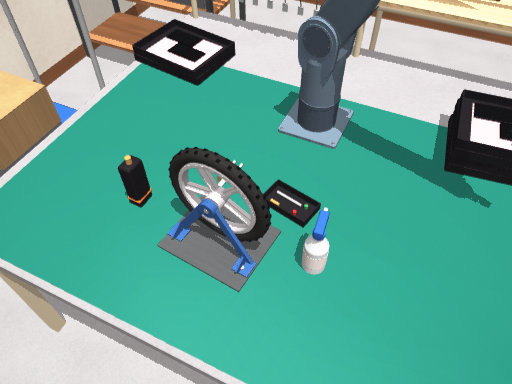

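View pics/top0.png

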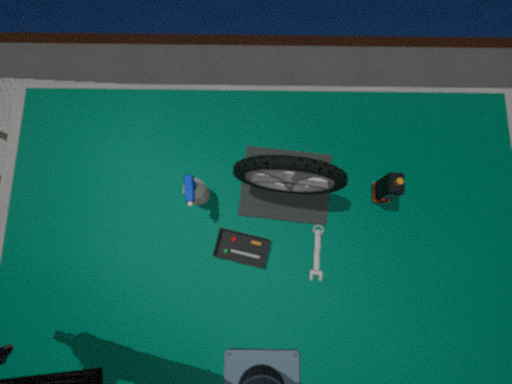

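The top view shows the dark base plate with corners near (247,148), (331,154), (327,222) and (239,215). The wheel spans about (234..346,178), the tray is at (242,248), the wrench at (317,252), the spray at (197,190) and the inflator at (390,188). The scene view shows the wheel from behind.

```bash
cat > h.py <<'E'
from cell import bot
import cv2,numpy as np
from scipy.spatial.transform import Rotation as Ro
def ray(c,px):
    d=c["R"].T@np.linalg.solve(c["mtx"],[px[0],px[1],1.]); return -c["R"].T@c["t"],d
def onplane(c,px,p,n):
    o,d=ray(c,px); return o+d*(n@(p-o))/(n@d)
def proj(c,X):
    v=c["mtx"]@(c["R"]@np.asarray(X)+c["t"]); return v[:2]/v[2]
Z=np.array([0,0,1.])
E
python3 - <<'E'
from h import *
c=bot.camera_params("top")
for p in[(247,148),(331,154),(327,222),(239,215)]: print(p,onplane(c,p,.008*Z,Z).round(3))
for p in[(197,190),(390,188)]: print(p,onplane(c,p,.09*Z,Z).round(3))
for p in[(242,248),(317,228),(317,278)]: print(p,onplane(c,p,.01*Z,Z).round(3))
for p in[(234,170),(346,181)]: print('wheel ends',p,onplane(c,p,.175*Z,Z).round(3))
w=bot.camera_params("wrist");s=bot.sense();R=Ro.from_rotvec(s["eef_rot"]).as_matrix()
print("cam in tool",R.T@(-w["R"].T@w["t"]-s["tcp_pos"]),(w["R"]@R).round(3).tolist(),w["mtx"])
print(R.round(2))
E
```

```text
(247, 148) [0.723 0.055 0.008]
(331, 154) [ 0.706 -0.218  0.008]
(327, 222) [ 0.484 -0.2    0.008]
(239, 215) [0.503 0.076 0.008]
(197, 190) [0.565 0.197 0.09 ]
(390, 188) [ 0.578 -0.373  0.09 ]
(242, 248) [0.4   0.064 0.01 ]
(317, 228) [ 0.465 -0.168  0.01 ]
(317, 278) [ 0.314 -0.165  0.01 ]
wheel ends (234, 170) [0.605 0.083 0.175]
wheel ends (346, 181) [ 0.578 -0.223  0.175]
cam in tool [ 0.07518033  0.0003345  -0.14214156] [[-0.0, 1.0, 0.0], [-0.955, -0.0, -0.297], [-0.297, -0.0, 0.955]] [[296.05052696   0.         254.17492931]
 [  0.         296.05052696 188.45795037]
 [  0.           0.           1.        ]]
[[-0.97  0.26 -0.  ]
 [ 0.26  0.97 -0.  ]
 [-0.   -0.   -1.  ]]
```

```bash
cat >> h.py <<'E'
def ori(pitch,yaw,up=1):
    ex=np.array([np.cos(yaw),np.sin(yaw),0]); z=np.cos(pitch)*ex-np.sin(pitch)*Z
    x=up*(np.sin(pitch)*ex+np.cos(pitch)*Z); return Ro.from_matrix(np.c_[x,np.cross(z,x),z]).as_rotvec()
E
python3 - <<'E'
from h import *
yaw=-.075; C=np.array([.592,-.07,.175]); ex=np.array([np.cos(yaw),np.sin(yaw),0]); ey=np.array([-ex[1],ex[0],0])
for up in(1,-1):
  for p in(0,10,20,30,40):
    r=[]
    for dx,dy,dz in[(-.2,0,.1),(-.2,0,.0),(-.12,0,0),(-.01,.065,0),(-.01,-.065,0),(-.01,0,.065),(-.01,0,-.065),(-.06,.065,-.065)]:
        q=bot.ik(C+dx*ex+dy*ey+dz*Z,ori(np.radians(p),yaw,up)); r.append('-' if q is None else str(np.round(q,1).tolist()))
    print(up,p,*r,sep='\n ' if up==1 and p in(0,20) or up==-1 and p==20 else ' | ')
E
```

```text
1
 0
 -
 -
 -
 -
 -
 -
 -
 -
1 | 10 | - | - | - | - | - | - | - | -
1
 20
 -
 -
 -
 -
 -
 -
 -
 -
1 | 30 | - | - | - | - | - | - | - | -
1 | 40 | - | - | - | - | - | - | - | -
-1 | 0 | - | - | - | - | - | - | - | -
-1 | 10 | - | - | - | - | - | - | - | -
-1
 20
 -
 -
 -
 -
 -
 -
 -
 -
-1 | 30 | - | - | - | - | - | - | - | -
-1 | 40 | - | - | - | - | - | - | - | -
```

```bash
cat >> h.py <<'E'
def ori2(pitch,yaw,roll):
    return (Ro.from_rotvec(ori(pitch,yaw,1))*Ro.from_rotvec([0,0,roll])).as_rotvec()
E
python3 - <<'E'
from h import *
yaw=-.075; C=np.array([.592,-.07,.175]); ex=np.array([np.cos(yaw),np.sin(yaw),0]); ey=np.array([-ex[1],ex[0],0])
for p in(-10,0,10,20,30,45,60,90):
  for roll in range(0,360,45):
    r=[]
    for dx,dy,dz in[(-.3,0,.25),(-.2,0,.1),(-.01,.065,0)]:
        q=bot.ik(C+dx*ex+dy*ey+dz*Z,ori2(np.radians(p),yaw,np.radians(roll))); r.append('-' if q is None else str(np.round(q,1).tolist()))
    if any(x!='-' for x in r): print(p,roll,*r)
E
```

```text
-10 270 - - [0.8, 1.6, -0.8, 2.4, 3.8, 1.9, -2.0]
45 0 - - [0.3, 0.4, -0.5, 2.4, 2.4, 0.5, 2.2]
45 45 - - [-0.1, 0.3, -0.0, 2.4, 2.7, 0.4, 1.0]
45 90 - - [-0.2, 0.3, -0.0, 2.4, 2.7, 0.4, 0.2]
45 135 - - [0.0, 0.4, -0.2, 2.4, 2.6, 0.4, -0.4]
45 180 - - [0.0, 0.4, -0.2, 2.4, 2.6, 0.4, -1.1]
45 225 - - [0.7, 0.6, -1.1, 2.3, 2.2, 0.7, -1.3]
45 270 - - [0.0, 0.4, -0.2, 2.4, 2.6, 0.4, -2.7]
45 315 - - [-0.2, 0.3, -0.0, 2.4, 2.7, 0.4, 2.6]
60 0 - - [0.0, 0.3, -0.2, 2.2, 1.0, 0.2, -2.7]
60 45 - - [0.8, 0.6, -1.1, 2.2, 1.4, 0.6, 2.5]
60 90 - - [0.5, 0.4, -0.7, 2.2, 1.3, 0.4, 1.8]
60 135 - - [0.0, 0.3, -0.2, 2.2, 1.0, 0.2, 1.2]
60 180 - - [0.0, 0.3, -0.2, 2.2, 1.0, 0.2, 0.5]
60 225 - - [0.0, 0.3, -0.2, 2.2, 1.0, 0.2, -0.3]
60 270 - - [0.0, 0.3, -0.2, 2.2, 1.0, 0.2, -1.1]
60 315 - - [0.0, 0.3, -0.2, 2.2, 1.0, 0.2, -1.9]
90 0 [0.3, -0.3, -0.2, 2.0, -0.1, 1.4, -1.5] [-0.9, 0.0, 1.0, 2.1, -0.0, 1.0, -1.6] [-0.7, 0.6, 0.8, 1.8, -0.6, 1.0, -1.2]
90 45 [0.8, -0.3, -0.6, 2.0, -0.2, 1.4, -2.2] [-1.0, -0.0, 1.1, 2.1, 0.0, 1.0, -2.4] [-0.8, 0.8, 1.1, 1.8, -0.8, 1.1, -1.8]
90 90 - - [0.7, 0.8, -1.1, 1.7, 0.7, 1.1, 2.4]
90 135 [-0.5, -0.4, 0.3, 2.0, 0.1, 1.4, 2.1] [-0.6, 0.0, 0.7, 2.1, -0.0, 1.0, 2.3] [-0.2, 0.5, 0.2, 1.8, -0.1, 0.9, 2.3]
90 180 [-0.5, -0.4, 0.3, 2.0, 0.1, 1.4, 1.3] [-0.6, 0.0, 0.7, 2.1, -0.0, 1.0, 1.5] [-0.3, 0.5, 0.4, 1.8, -0.2, 0.9, 1.6]
90 225 [-0.5, -0.4, 0.3, 2.0, 0.1, 1.4, 0.5] [-0.7, 0.0, 0.7, 2.1, -0.0, 1.0, 0.8] [-0.4, 0.5, 0.5, 1.8, -0.3, 0.9, 0.9]
90 270 [-0.5, -0.4, 0.3, 2.0, 0.1, 1.4, -0.2] [-0.8, 0.0, 0.9, 2.1, -0.0, 1.0, -0.0] [-0.5, 0.6, 0.6, 1.8, -0.4, 0.9, 0.2]
90 315 [-0.5, -0.4, 0.3, 2.0, 0.1, 1.4, -1.0] [-0.9, 0.0, 1.0, 2.1, -0.0, 1.0, -0.8] [-0.6, 0.6, 0.7, 1.8, -0.4, 0.9, -0.5]
```

```bash
python3 - <<'E'
from h import *
import time
yaw=-.075; C=np.array([.592,-.07,.175]); ex=np.array([np.cos(yaw),np.sin(yaw),0]); ey=np.array([-ex[1],ex[0],0])
pts=dict(L=(-.014,.065,0),R=(-.014,-.065,0),T=(-.014,0,.065),TL=(-.014,.045,.045),TR=(-.014,-.045,.045),BL=(-.014,.045,-.045),BR=(-.014,-.045,-.045),outT=(-.08,0,.13),outR=(-.08,-.065,.06),outL=(-.08,.065,.06),view=(-.2,0,.25),view2=(-.15,0,.2))
t=time.time()
for yy in(0,.5,-.5):
 for p in(30,40,45,50,55,60,70):
  for roll in(0,180):
    r=[k for k,(dx,dy,dz) in pts.items() if bot.ik(C+dx*ex+dy*ey+dz*Z,ori2(np.radians(p),yaw+yy,np.radians(roll))) is not None]
    print(yy,p,roll,*r)
print(time.time()-t)
E
```

```text
0 30 0
0 30 180
0 40 0
0 40 180
0 45 0 L R T TL TR BR
0 45 180 L R T TL TR BR
0 50 0 L R TL TR BL BR outT view2
0 50 180 L R T TL TR BL BR outT view2
0 55 0 L R T TR BL BR outT outR view2
0 55 180 L R T TL TR BL BR outT outL view2
0 60 0 L R T TL TR outT outR outL view2
0 60 180 L R T TL TR BL BR outT outR outL view2
0 70 0 L R T TL TR BL BR outT outR outL view view2
0 70 180 L R T TL TR BL BR outT outR outL view view2
0.5 30 0 R T TR BL BR
0.5 30 180 R T TR BL BR
0.5 40 0 L R T TL TR BL BR outR view view2
0.5 40 180 L R T TL TR BL BR outR
0.5 45 0 L R T TL TR BL BR outT outR view2
0.5 45 180 L R TL TR BL BR outR
0.5 50 0 L R T TL TR BL BR outT outR view view2
0.5 50 180 L R T TR BL BR outR view2
0.5 55 0 L R T TL TR BL BR outT outR outL view view2
0.5 55 180 L R T TL TR BL BR outR outL view view2
0.5 60 0 L R T TL TR BL BR outT outR outL view view2
0.5 60 180 L R T TL TR BL BR outT outR outL view view2
0.5 70 0 L R T TL TR BL BR outT outR outL view view2
0.5 70 180 L R T TL TR BL BR outT outR outL view view2
-0.5 30 0 L T TL BL
-0.5 30 180 L T TL BL
-0.5 40 0 L R T TL TR BL BR outT
-0.5 40 180 L R T TL TR BL BR outT
-0.5 45 0 L R T TL TR BL BR outL
-0.5 45 180 L R T TL TR BL BR outT outL view2
-0.5 50 0 L R T TL TR BL BR outR outL view2
-0.5 50 180 L R T TL TR BL BR outT outR outL view2
-0.5 55 0 L T TL TR BL BR outR outL view2
-0.5 55 180 L R T TL TR BL BR outT outR outL view2
-0.5 60 0 L R T TL TR BL outR outL view view2
-0.5 60 180 L R T TL TR BL BR outT outR outL view view2
-0.5 70 0 L R T TL TR BL BR outT outR outL view view2
-0.5 70 180 L R T TL TR BL BR outT outR outL view view2
12.452096462249756
```

```bash
cat >> h.py <<'E'
yaw=-.075; C=np.array([.592,-.07,.175]); ex=np.array([np.cos(yaw),np.sin(yaw),0]); ey=np.array([-ex[1],ex[0],0])
def W(dx,dy,dz): return C+dx*ex+dy*ey+dz*Z
def snap(n,f):
    c=bot.camera_params(n); im=bot.grab_frame(n); cv2.imwrite(f"pics/{f}.png",im[:,:,::-1]); np.savez(f"pics/{f}.npz",**c); return c,im
E
python3 - <<'E'
from h import *
s=bot.sense(); bot.move_l(s["tcp_pos"]+.13*Z,.3)
o=ori2(np.radians(60),yaw,np.pi)
for d in[(-.2,0,.25),(-.2,0,.22),(-.18,0,.23),(-.17,0,.25),(-.15,0,.2)]:
    q=bot.ik(W(*d),o)
    if q is not None: print(d,np.round(q,2)); bot.move_j(q); break
bot.gripper_to(0.0)
c,im=snap("wrist","w1"); print(bot.sense()["t"],bot.sense()["tcp_pos"],proj(c,C))
E
```

```text
(-0.18, 0, 0.23) [ 0.   -0.37 -0.01  2.22  0.05  0.77  1.47]
4.0667 [ 0.4124844  -0.05653006  0.40500106] [254.1707646  177.25307898]
```

View pics/w1.png

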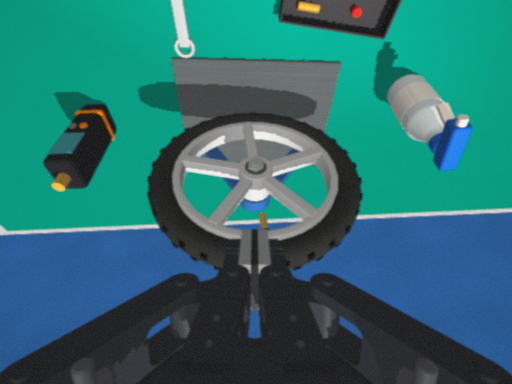

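The wrist picture is turned by 180°. The nut is at (256,166) and the brass valve at (264,218), so the valve is near the world top of the wheel. The spokes end at (250,125), (318,155), (302,218), (222,220) and (182,162).

```bash
cat >> h.py <<'E'
def angle(c,im,C,ex,lo=.055,hi=.085):
    """spoke phase mod 72 deg and brass/valve angle, by rays onto the wheel plane"""
    ey=np.array([-ex[1],ex[0],0]); hsv=cv2.cvtColor(im,cv2.COLOR_RGB2HSV).astype(int)
    g=(hsv[...,1]<40)&(hsv[...,2]>110)&(hsv[...,2]<235)
    b=(abs(hsv[...,0]-18)<9)&(hsv[...,1]>120)&(hsv[...,2]>90)
    out=[]
    for m,x,l,h in((g,-.016,lo,hi),(b,0,.065,.112)):
        v,u=np.nonzero(m); d=(np.c_[u,v,np.ones(len(u))]@np.linalg.inv(c["mtx"]).T)@c["R"]
        o=-c["R"].T@c["t"]; n=ex; P=o+d*((n@(C+x*ex-o))/(d@n))[:,None]-C
        y,z=P@ey,P[:,2]; r=np.hypot(y,z); k=(r>l)&(r<h); t=np.degrees(np.arctan2(y,-z))[k]
        out.append(t)
    t5=np.exp(1j*np.radians(out[0]*5)); ph=np.degrees(np.angle(t5.mean()))/5
    tb=out[1]; va=np.degrees(np.angle(np.exp(1j*np.radians(tb)).mean())) if len(tb) else None
    a=None
    if va is not None: a=ph-36+72*np.round((va-ph+36)/72)
    return dict(phase=ph,conc=abs(t5.mean()),n=len(t5),valve=va,nb=len(tb),a=a)
E
python3 - <<'E'
from h import *
c=dict(np.load("pics/w1.npz")); im=cv2.imread("pics/w1.png")[:,:,::-1].copy()
A=onplane(c,(256,166),.175*Z,Z); C2=A+.030*ex; print("axle_end",A,"C",C2, (C2-C)@ex,(C2-C)@ey)
for CC in(C,C2): print(angle(c,im,CC,ex))
pts=[proj(c,C2+(-.016)*ex+.109*(np.sin(t)*ey-np.cos(t)*Z)) for t in np.linspace(0,2*np.pi,9)]
print(np.round(pts).tolist())
E
```

```text
axle_end [ 0.56916837 -0.06561104  0.175     ] C [ 0.59908404 -0.06785893  0.175     ] 0.006903691023431969 0.002665856290298579
{'phase': np.float64(-8.662634577460107), 'conc': np.float64(0.3539634981222027), 'n': 2028, 'valve': np.float64(171.89349416612964), 'nb': 71, 'a': np.float64(171.3373654225399)}
{'phase': np.float64(-6.331748514936249), 'conc': np.float64(0.3900793200888254), 'n': 1951, 'valve': np.float64(173.11871148310334), 'nb': 69, 'a': np.float64(173.66825148506376)}
[[256.0, 129.0], [302.0, 140.0], [329.0, 173.0], [315.0, 214.0], [256.0, 235.0], [197.0, 214.0], [183.0, 173.0], [209.0, 141.0], [256.0, 129.0]]
```

```bash
cat >> h.py <<'E'
C=np.array([.597,-.068,.175])
def tip(ang,r=.062,x=-.014):
    t=np.radians(ang); return W(x,r*np.sin(t),-r*np.cos(t))
def tz(o): return Ro.from_rotvec(o).as_matrix()[:,2]
E
python3 - <<'E'
from h import *
for p in(46,48,50,52,54,56,58):
    o=ori2(np.radians(p),yaw,np.pi)
    r=[]
    for k in range(3): r=[bot.ik(q,o) for q in [tip(242)-.07*tz(o)]+[tip(x) for x in(242,220,200,180,160)]+[tip(160)-.07*tz(o)]]
    print(p,[None if q is None else np.round(q,1).tolist() for q in r])
E
```

```text
46 [None, [1.1, 0.5, -1.0, 2.3, 2.2, 0.4, -0.4], [1.0, 0.4, -1.0, 2.3, 2.1, 0.3, -0.4], [1.0, 0.4, -1.0, 2.3, 2.1, 0.3, -0.3], [0.9, 0.4, -1.0, 2.3, 2.0, 0.4, -0.3], [0.9, 0.4, -1.1, 2.3, 2.0, 0.4, -0.4], None]
48 [None, [1.1, 0.5, -1.0, 2.3, 2.1, 0.3, -0.2], [1.0, 0.4, -1.0, 2.3, 1.9, 0.3, -0.2], [1.0, 0.4, -1.0, 2.3, 1.9, 0.3, -0.2], [0.9, 0.4, -1.1, 2.3, 1.8, 0.3, -0.2], [0.9, 0.4, -1.1, 2.3, 1.8, 0.4, -0.2], None]
50 [None, [1.1, 0.5, -1.0, 2.3, 1.9, 0.3, -0.1], [1.0, 0.4, -1.1, 2.2, 1.7, 0.3, 0.0], [1.0, 0.4, -1.1, 2.2, 1.7, 0.3, 0.0], [1.0, 0.4, -1.1, 2.2, 1.6, 0.3, 0.0], [0.9, 0.4, -1.1, 2.3, 1.7, 0.4, -0.0], None]
52 [None, [1.1, 0.5, -1.1, 2.2, 1.7, 0.3, 0.1], [0.9, 0.3, -0.9, 2.2, 1.5, 0.2, 0.2], [0.9, 0.3, -0.9, 2.2, 1.4, 0.2, 0.2], [0.7, 0.3, -0.7, 2.2, 1.4, 0.2, 0.2], [0.6, 0.3, -0.7, 2.2, 1.4, 0.2, 0.1], [0.1, 0.0, -0.2, 2.3, 0.4, 0.2, 1.0]]
54 [[-0.7, 0.1, 1.0, 2.3, -0.8, 0.2, 2.5], [0.9, 0.4, -0.9, 2.2, 1.5, 0.3, 0.3], [0.9, 0.4, -0.9, 2.2, 1.3, 0.3, 0.4], [0.9, 0.3, -0.9, 2.2, 1.2, 0.3, 0.5], [0.7, 0.3, -0.7, 2.2, 1.1, 0.2, 0.5], [0.5, 0.2, -0.5, 2.2, 1.1, 0.2, 0.4], [0.0, 0.0, -0.1, 2.3, 0.3, 0.2, 1.2]]
56 [[-0.0, 0.1, 0.2, 2.3, -0.3, 0.2, 2.0], [0.9, 0.4, -0.9, 2.2, 1.3, 0.3, 0.5], [0.8, 0.3, -0.7, 2.2, 0.9, 0.2, 0.7], [0.7, 0.3, -0.7, 2.2, 0.9, 0.2, 0.8], [0.5, 0.2, -0.5, 2.2, 0.8, 0.2, 0.8], [0.3, 0.2, -0.4, 2.2, 0.8, 0.2, 0.7], [0.0, 0.0, -0.1, 2.2, 0.2, 0.3, 1.2]]
58 [[0.0, 0.1, 0.2, 2.2, -0.2, 0.3, 1.9], [0.8, 0.4, -0.7, 2.2, 0.9, 0.2, 0.8], [0.6, 0.3, -0.5, 2.2, 0.6, 0.2, 1.1], [0.1, 0.2, -0.0, 2.2, 0.0, 0.2, 1.6], [-0.0, 0.2, 0.0, 2.2, 0.1, 0.2, 1.4], [-0.1, 0.2, 0.1, 2.2, 0.2, 0.2, 1.3], [-0.0, 0.0, -0.0, 2.2, 0.2, 0.4, 1.3]]
```

```bash
cat >> h.py <<'E'
PI=np.radians(54); O=ori2(PI,yaw,np.pi)
def st(m):
    s=bot.sense(); print(m,"t",round(s["t"],1),"q",np.round(s["qpos"],2).tolist(),"F",np.round(s["force"],1))
E
python3 - <<'E'
from h import *
P=tip(242)
for d in[(-.06,.08),(-.05,.07),(-.045,.05),(-.04,.05),(-.035,.035)]:
    A=P+d[0]*ex+d[1]*Z
    try: bot.move_l(A,.12,O); print("A",d); break
    except bot.Unreachable as e: print(d,e)
else: raise SystemExit
st("A")
try: bot.move_l(P,.05,stop_force=6)
except bot.Unreachable as e: print("P",e)
st("P"); snap("wrist","w2"); snap("scene","s2")
E
```

```text
A (-0.06, 0.08)
A t 5.7 q [-0.08, -0.01, 0.26, 2.31, -0.26, 0.22, 1.91] F [ 0.9  0.6 -0.3]
P the arm cannot follow that straight line within its joint ranges
P t 5.7 q [-0.08, -0.01, 0.26, 2.31, -0.26, 0.22, 1.91] F [ 0.9  0.6 -0.3]
```

View pics/w2.png

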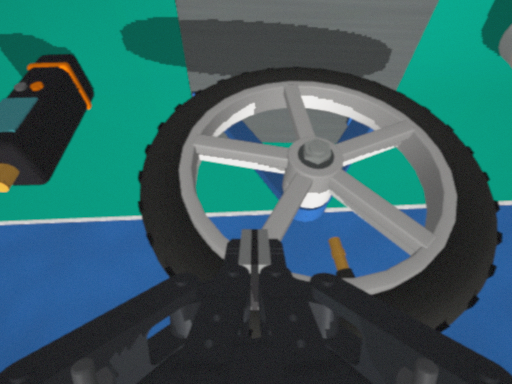

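The picture shows the nut at (317,152), the closed fingertips at (240..270,232) just short of the upper-right spoke, and the brass stem at (338,250) in the gap beyond that spoke. I'll look for a pitch and yaw at which a straight entry works.

```bash
python3 - <<'E'
from h import *
c=dict(np.load("pics/w2.npz")); A=onplane(c,(317,152),.175*Z,Z); print("C",A+.030*ex)
cand=[]
for p in range(48,60,2):
  for y in(-.2,-.1,0,.1,.2):
    for x in(-.014,-.018):
      sp,cp,cy=np.sin(np.radians(p)),np.cos(np.radians(p)),np.cos(y)
      cand.append((x*1e3-73*cp*cy+38*sp*cy+42*np.sin(abs(y)),p,y,x))
cand=[k for k in sorted(cand) if k[0]<-20.5]
for k in cand:
    o=ori2(np.radians(k[1]),yaw+k[2],np.pi)
    n=[bot.ik(tip(a,.058,k[3]),o) for a in(242,215,190,160)]+[bot.ik(tip(a,.058,k[3])-.045*ex+.06*Z,o) for a in(242,160)]
    if all(q is not None for q in n): print(np.round(k,3),np.round(n[0],1),np.round(n[3],1),np.round(n[4],1),np.round(n[5],1))
E
```

```text
C [ 0.59625152 -0.06783867  0.175     ]
[-3.0166e+01  5.4000e+01  0.0000e+00 -1.8000e-02] [ 0.9  0.4 -0.9  2.2  1.5  0.2  0.2] [ 0.5  0.2 -0.5  2.2  1.2  0.2  0.3] [-1.   0.1  1.2  2.3 -0.9  0.2  2.5] [-0.2 -0.   0.1  2.3  0.3  0.2  1.2]
[-2.9852e+01  4.8000e+01 -2.0000e-01 -1.8000e-02] [ 0.9  0.5 -1.1  2.3  1.9  0.6 -0.4] [ 0.8  0.4 -1.1  2.3  1.7  0.6 -0.3] [ 1.1  0.2 -1.1  2.3  1.6  0.3 -0.2] [ 0.1  0.  -0.3  2.3  1.2  0.3 -0. ]
[-2.8731e+01  5.2000e+01 -1.0000e-01 -1.8000e-02] [ 1.   0.5 -1.1  2.2  1.7  0.4 -0. ] [ 0.8  0.4 -1.1  2.2  1.5  0.5 -0. ] [ 1.2  0.2 -1.2  2.3  1.1  0.2  0.4] [-0.1 -0.  -0.1  2.3  0.7  0.3  0.6]
[-2.7318e+01  5.6000e+01  0.0000e+00 -1.8000e-02] [ 0.9  0.4 -0.9  2.2  1.3  0.3  0.4] [-0.8  0.3  0.9  2.3 -1.1  0.2  2.5] [-0.1  0.1  0.3  2.3 -0.3  0.2  1.9] [-0.2  0.   0.1  2.3  0.2  0.3  1.3]
[-2.7115e+01  5.0000e+01 -2.0000e-01 -1.8000e-02] [ 1.   0.5 -1.1  2.3  1.8  0.5 -0.3] [ 0.8  0.4 -1.1  2.2  1.6  0.6 -0.2] [ 0.6  0.1 -0.5  2.3  1.3  0.2  0.1] [-0.   0.  -0.1  2.3  1.1  0.3  0.2]
[-2.6166e+01  5.4000e+01  0.0000e+00 -1.4000e-02] [ 0.9  0.4 -0.9  2.2
[... 2397 characters left out ...]
1  0.2 -0.2  2.2  1.1  0.2  0.2] [ 0.9  0.1 -0.9  2.3  0.8  0.2  0.8] [-0.1  0.   0.   2.3  0.6  0.3  0.8]
[-2.1912e+01  5.4000e+01  1.0000e-01 -1.4000e-02] [ 1.1  0.5 -1.1  2.2  1.4  0.3  0.5] [ 0.8  0.3 -0.9  2.2  1.2  0.2  0.5] [-0.1  0.1  0.3  2.3 -0.8  0.2  2.6] [-0.2  0.   0.2  2.3 -0.1  0.2  1.7]
[-2.1579e+01  5.4000e+01 -2.0000e-01 -1.8000e-02] [ 1.   0.5 -1.1  2.2  1.6  0.5 -0. ] [-0.3  0.2  0.2  2.3  1.1  0.2  0.2] [-0.3  0.1  0.3  2.3  0.6  0.2  0.8] [-0.1  0.  -0.   2.3  0.8  0.4  0.5]
[-2.1579e+01  5.4000e+01  2.0000e-01 -1.8000e-02] [ 1.2  0.5 -1.1  2.2  1.2  0.2  0.8] [ 1.   0.4 -1.1  2.2  1.1  0.3  0.7] [ 0.6  0.1 -0.4  2.3 -0.8  0.3  2.7] [-0.1  0.   0.2  2.3 -0.5  0.3  2.2]
```

```bash
cat >> h.py <<'E'
C=np.array([.5965,-.068,.175]); O=ori2(np.radians(50),yaw-.2,np.pi); X=-.016; RR=.058
def T(a): return tip(a,RR,X)
E
python3 - <<'E'
from h import *
B=T(242)-.06*ex+.08*Z
for d in[(-.06,.08),(-.045,.06),(-.07,.09),(-.06,.06)]:
    B=T(242)+d[0]*ex+d[1]*Z
    try: bot.move_l(B,.1,O); print("lin",d); break
    except bot.Unreachable: pass
else:
    B=T(242)-.045*ex+.06*Z; q=bot.ik(B,O); bot.move_l(W(-.15,-.05,.2),.15,ori2(np.radians(60),yaw,np.pi)); st("back"); print(q)
    if q is not None: bot.move_j(q)
st("B")
try: bot.move_l(T(242),.05,stop_force=6)
except bot.Unreachable as e: print("P",e)
st("P"); snap("wrist","w3")
E
```

```text
back t 6.7 q [-0.02, -0.27, 0.16, 2.22, 0.01, 0.66, 1.63] F [-0.3  0.4 -0.2]
[ 0.56360231  0.09033946 -0.54461643  2.33038837  1.34432214  0.20385278
  0.06468635]
B t 8.1 q [0.56, 0.09, -0.54, 2.33, 1.34, 0.2, 0.07] F [ 0.4  0.  -0.4]
P t 9.2 q [0.54, 0.28, -0.56, 2.29, 1.87, 0.3, -0.43] F [-1.9 -0.8 -0.1]
```

View pics/w3.png

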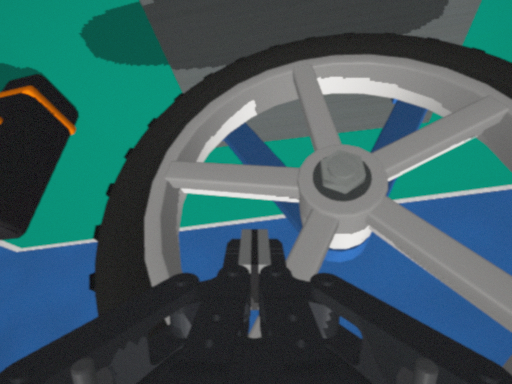

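The fingers are in the gap between the upper-right and right spokes. The stem is one gap ahead, out of frame. Now the first sweep.

```bash
python3 - <<'E'
from h import *
for a in(222,202,182,164):
    try: h=bot.move_l(T(a),.04,stop_force=12)
    except bot.Unreachable as e: print(a,e); break
    st(a)
    if h: print("hit"); break
c,im=snap("wrist","w4"); print(angle(c,im,C,ex,.045,.09)); snap("top","t4")
E
```

```text
222 t 9.6 q [0.52, 0.28, -0.55, 2.29, 1.82, 0.31, -0.4] F [ 0.5 -0.   0.8]
hit
{'phase': np.float64(-10.303798437330675), 'conc': np.float64(0.6711767329491782), 'n': 13182, 'valve': None, 'nb': 0, 'a': None}
```

View pics/w4.png

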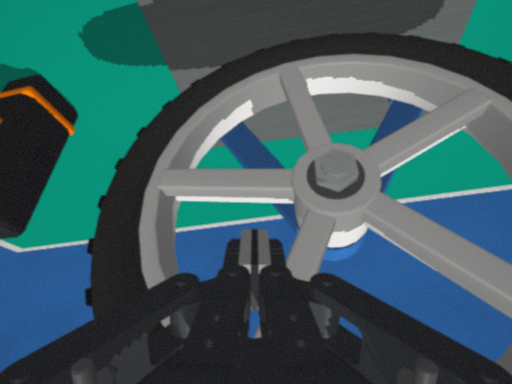

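The fingers' left flank is now against the upper-right spoke at about (298,270), and the stop was the contact spike. I'll go on slowly.

```bash
python3 - <<'E'
from h import *
for a,v in((226,.015),(205,.03),(184,.03),(164,.03)):
    try: h=bot.move_l(T(a),v,stop_force=20)
    except bot.Unreachable as e: print(a,e); break
    st(a)
    if h: print("hit"); break
c,im=snap("wrist","w5"); print(bot.sense()["tcp_pos"]-T(a),angle(c,im,C,ex,.045,.09))
E
```

```text
226 t 10.6 q [0.5, 0.28, -0.54, 2.27, 1.76, 0.31, -0.34] F [-1.7 -0.5 -1.2]
205 t 11.4 q [0.45, 0.25, -0.54, 2.26, 1.63, 0.33, -0.25] F [ 0.2 -0.2 -0.1]
184 t 12.3 q [0.42, 0.24, -0.56, 2.26, 1.56, 0.36, -0.23] F [ 0.  -0.3 -0.8]
164 t 13.1 q [0.38, 0.25, -0.58, 2.26, 1.55, 0.4, -0.26] F [0.1 0.1 0.5]
[9.48337521e-05 1.54154180e-04 8.31380404e-05] {'phase': np.float64(0.2459275123251997), 'conc': np.float64(0.6615086142956839), 'n': 12578, 'valve': np.float64(105.31098125669958), 'nb': 676, 'a': np.float64(108.24592751232521)}
```

View pics/w5.png

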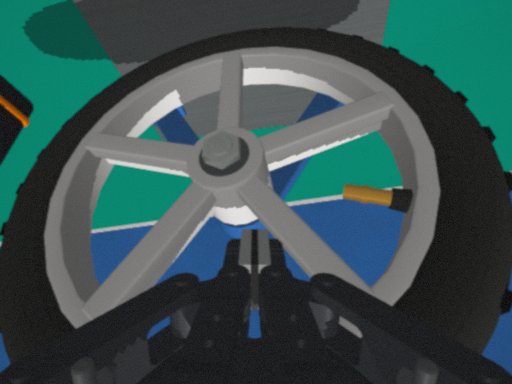

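The first spoke has moved about 70° and now points up-left, near (320,235). The stem is at the left side, (370,195), so a is about 107°. Next is the second spoke.

```bash
cat >> h.py <<'E'
OFF=-.03*ex+.04*Z
def go(p,v,f=None):
    h=bot.move_l(p,v,stop_force=f)
    if h: st("hit")
    return h
E
python3 - <<'E'
from h import *
go(T(164)+OFF,.06); st("out"); go(T(250)+OFF,.1); st("over")
if not go(T(250),.04,8):
    st("in")
    for a,v in((226,.015),(205,.03),(184,.03),(164,.03)):
        if go(T(a),v,20): break
    st("end")
c,im=snap("wrist","w6"); print(angle(c,im,C,ex,.045,.09))
E
```

```text
out t 14.2 q [0.42, 0.11, -0.61, 2.28, 1.24, 0.36, 0.02] F [ 0.7 -0.6 -0.3]
over t 15.1 q [0.53, 0.18, -0.52, 2.32, 1.65, 0.24, -0.23] F [-0.3 -0.1 -0.5]
hit t 16.0 q [0.54, 0.3, -0.56, 2.29, 1.89, 0.32, -0.45] F [-1.7 -0.4  1.9]
{'phase': np.float64(1.0924469446274565), 'conc': np.float64(0.6915734291634154), 'n': 14090, 'valve': np.float64(106.22968732621547), 'nb': 327, 'a': np.float64(109.09244694462745)}
```

```bash
python3 - <<'E'
from h import *
p=bot.sense()["tcp_pos"]; print((p-T(250)).round(4))
E
```

```text
[-0.008   0.0004  0.0075]
```

View pics/w6.png

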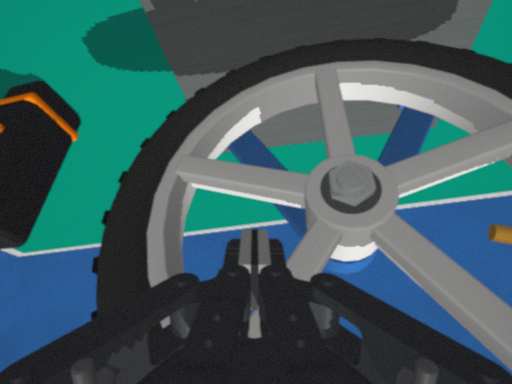

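The tip met the face of the right-hand spoke, near (245,182) in the image, so I entered too low. I'll back off and enter a little higher.

```bash
python3 - <<'E'
from h import *
go(T(250)+OFF,.06); go(T(240)+OFF,.06)
if not go(T(240),.03,8):
    st("in")
    for a,v in((226,.015),(205,.03),(184,.03),(164,.03)):
        if go(T(a),v,20): break
    st("end")
print((bot.sense()["tcp_pos"]-T(164)).round(4))
c,im=snap("wrist","w7"); print(angle(c,im,C,ex,.045,.09))
E
```

```text
hit t 18.1 q [0.51, 0.23, -0.52, 2.3, 1.71, 0.27, -0.29] F [-1.4 -0.3  0.2]
[-0.0216 -0.0654 -0.0072]
{'phase': np.float64(2.3695179008112337), 'conc': np.float64(0.6379465937813886), 'n': 11861, 'valve': np.float64(107.46730154944352), 'nb': 733, 'a': np.float64(110.36951790081123)}
```

```bash
python3 - <<'E'
from h import *
import sys
if not go(T(240),.03,15):
    st("in")
    for a,v in((226,.015),(205,.03),(184,.03),(164,.03)):
        if go(T(a),v,20): break
    st("end")
print((bot.sense()["tcp_pos"]-T(164)).round(4))
c,im=snap("wrist","w8"); print(angle(c,im,C,ex,.045,.09))
E
```

```text
hit t 18.4 q [0.51, 0.23, -0.52, 2.3, 1.72, 0.28, -0.3] F [-0.7 -0.5 -0.3]
[-0.0217 -0.0662 -0.0091]
{'phase': np.float64(4.4086982687629215), 'conc': np.float64(0.6465158136120851), 'n': 11940, 'valve': np.float64(109.43788149093665), 'nb': 700, 'a': np.float64(112.40869826876292)}
```

View pics/w8.png

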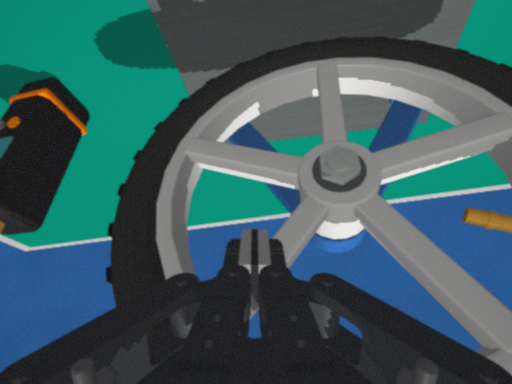

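```bash
python3 - <<'E'
from h import *
c=dict(np.load("pics/w8.npz")); print(proj(c,C-.03*ex),proj(c,C-.02*ex)); p=bot.sense()["tcp_pos"]; print("tcp",proj(c,p),(p-C)@ex,(p-C)@ey,p[2]-.175)
R=Ro.from_rotvec(O).as_matrix()
for dx in(-.011,.011): 
  q=p+R[:,0]*dx; print("corner",proj(c,q),(q-C)@ex,q[2]-.175)
for a in(216,218,220,222): print(a,[proj(c,tip(a,r,-.016)).round() for r in(.03,.06,.1)])
for n,px in(("w3",(344,172)),("w5",(222,150)),("w6",(352,184))):
  c=dict(np.load(f"pics/{n}.npz")); print(n,onplane(c,px,.175*Z,Z)+.03*ex,proj(c,C-.03*ex))
E
```

```text
[339.58497534 166.4268848 ] [339.14080277 176.04505998]
tcp [254.13985348 244.82069196] -0.03259287356153139 -0.05136569992934529 0.04671114145621863
corner [254.21392359 263.10277372] -0.024334353447270293 0.05378180516277056
corner [254.06278718 225.79908878] -0.04085139367579248 0.0396404777496667
216 [array([315., 216.]), array([288., 257.]), array([246., 320.])]
218 [array([313., 215.]), array([285., 255.]), array([241., 316.])]
220 [array([312., 214.]), array([282., 253.]), array([237., 312.])]
222 [array([311., 214.]), array([279., 251.]), array([232., 307.])]
w3 [ 0.59566037 -0.06715244  0.175     ] [342.45891025 173.10780459]
w5 [ 0.5951276  -0.06797883  0.175     ] [222.7898462  151.43099995]
w6 [ 0.59598919 -0.06767679  0.175     ] [351.38535755 184.60834537]
```

The nut position is unchanged in these views, so the stand has not moved. The fingers' shoulder at (283,255) rests on the upper-right spoke, because the entry was too high and too slanted. I'll back straight out and enter lower and horizontally.

```bash
python3 - <<'E'
from h import *
p=bot.sense()["tcp_pos"]
for bx in(-.05,-.045,-.04,-.035,-.03):
  for A in(266,262,258):
    try:
        if bot.ik(T(A)+bx*ex,O) is None or bot.ik(T(A),O) is None: continue
        for b2 in(-.03,-.02,-.015):
            try: bot.move_l(p+b2*ex,.05); break
            except bot.Unreachable: pass
        st(("back",b2)); bot.move_l(T(A)+bx*ex,.05); st(("pre",A,bx)); break
    except bot.Unreachable as e: print(A,bx,e)
  else: continue
  break
else: raise SystemExit
c,im=snap("wrist","w9"); print(angle(c,im,C,ex,.045,.09))
if not go(T(A),.03,8): st("in")
print(((bot.sense()["tcp_pos"]-C)*1e3).round(1))
c,im=snap("wrist","w10"); print(angle(c,im,C,ex,.045,.09))
E
```

```text
('back', -0.03) t 19.2 q [0.55, 0.19, -0.55, 2.36, 1.79, 0.26, -0.38] F [-0.1  0.4  0.1]
('pre', 262, -0.045) t 20.2 q [0.62, 0.31, -0.64, 2.38, 2.08, 0.37, -0.64] F [ 0.1 -0.4  1.2]
{'phase': np.float64(2.698485676516648), 'conc': np.float64(0.6173159396539516), 'n': 6986, 'valve': np.float64(110.3175140131368), 'nb': 452, 'a': np.float64(110.69848567651664)}
in t 21.9 q [0.56, 0.36, -0.58, 2.29, 1.99, 0.36, -0.52] F [-0.5 -0.   0.1]
[-20.4 -56.1   8. ]
{'phase': np.float64(2.7204705451134616), 'conc': np.float64(0.624734467914392), 'n': 13023, 'valve': None, 'nb': 0, 'a': None}
```

```bash
python3 - <<'E'
from h import *
for a,v in((245,.02),(226,.015),(205,.03),(184,.03),(164,.03)):
    if go(T(a),v,20): break
st("end"); c,im=snap("wrist","w11"); print(a,angle(c,im,C,ex,.045,.09))
# retreat straight back, then to the lower-right entry
for b in(-.045,-.035,-.03):
    try: bot.move_l(T(a)+b*ex,.05); break
    except bot.Unreachable as e: print(b,e)
else:
    bot.move_l(T(a)+OFF,.05)
st("out"); c,im=snap("wrist","w12"); print(angle(c,im,C,ex,.045,.09))
E
```

```text
end t 26.9 q [0.36, 0.25, -0.56, 2.25, 1.52, 0.4, -0.23] F [-1.  -0.4  0.6]
164 {'phase': np.float64(0.30812365398910374), 'conc': np.float64(0.6603841132584929), 'n': 12576, 'valve': np.float64(32.290576383158445), 'nb': 356, 'a': np.float64(36.30812365398911)}
out t 28.0 q [0.37, 0.17, -0.58, 2.35, 1.56, 0.38, -0.31] F [-0.5  0.4 -0.4]
{'phase': np.float64(0.6389170276561035), 'conc': np.float64(0.4562008906569501), 'n': 8087, 'valve': np.float64(32.84686706247629), 'nb': 266, 'a': np.float64(36.638917027656106)}
```

```bash
python3 - <<'E'
from h import *
go(T(215)-.045*ex,.08); go(T(262)-.045*ex,.08); st("pre")
if not go(T(262),.03,8):
    for a,v in((245,.02),(226,.015),(212,.02),(205,.012)):
        if go(T(a),v,20): break
st("end"); c,im=snap("wrist","w13"); print(a,angle(c,im,C,ex,.045,.09))
E
```

```text
pre t 29.6 q [0.59, 0.3, -0.61, 2.38, 2.1, 0.36, -0.66] F [-0.3  0.1  0.2]
end t 35.2 q [0.4, 0.24, -0.48, 2.26, 1.59, 0.31, -0.23] F [-1.2 -0.3  0.5]
205 {'phase': np.float64(-35.18805231732789), 'conc': np.float64(0.6801151154295674), 'n': 12631, 'valve': np.float64(-1.279595323275266), 'nb': 269, 'a': np.float64(0.8119476826721126)}
```

```bash
python3 - <<'E'
from h import *
p=bot.sense()["tcp_pos"]; go(p-.045*ex,.05); st("out"); 
bot.move_l(T(180)-.06*ex+.03*Z,.08) if bot.ik(T(180)-.06*ex+.03*Z,O) is not None else None
c,im=snap("wrist","w14"); print(angle(c,im,C,ex,.045,.09))
big=cv2.resize(im,(800,600),interpolation=cv2.INTER_CUBIC); cv2.imwrite("pics/w14b.png",big[:,:,::-1])
print("nut",proj(c,C-.03*ex)*800/512)
hsv=cv2.cvtColor(im,cv2.COLOR_RGB2HSV)
def at(q): u=proj(c,q); return hsv[int(round(u[1])),int(round(u[0]))] if 0<=u[0]<511 and 0<=u[1]<383 else (0,0,0)
for r in(.055,.07,.085,.095):
    s=''; 
    th=np.arange(-130,131,1.); m=[(lambda h:h[1]<45 and 95<h[2]<200)(at(tip(t,r,-.016))) for t in th]
    e=np.flatnonzero(np.diff(np.r_[0,m,0])); print(r,[(th[a],th[b-1]) for a,b in zip(e[::2],e[1::2])])
E
```

```text
out t 36.3 q [0.42, 0.17, -0.5, 2.36, 1.66, 0.29, -0.33] F [-0.4  0.4 -0.5]
{'phase': np.float64(-34.87293764924295), 'conc': np.float64(0.5395170779786714), 'n': 6839, 'valve': np.float64(-1.743302535006485), 'nb': 168, 'a': np.float64(1.1270623507570576)}
nut [415.87576872 259.44709718]
0.055 [(np.float64(-119.0), np.float64(-94.0)), (np.float64(-45.0), np.float64(45.0)), (np.float64(97.0), np.float64(120.0))]
0.07 [(np.float64(-116.0), np.float64(-97.0)), (np.float64(-43.0), np.float64(-5.0)), (np.float64(4.0), np.float64(45.0)), (np.float64(99.0), np.float64(119.0))]
0.085 [(np.float64(-115.0), np.float64(-99.0)), (np.float64(-59.0), np.float64(-56.0)), (np.float64(-42.0), np.float64(-4.0)), (np.float64(3.0), np.float64(3.0)), (np.float64(27.0), np.float64(44.0)), (np.float64(101.0), np.float64(117.0))]
0.095 [(np.float64(-116.0), np.float64(-100.0)), (np.float64(-80.0), np.float64(-73.0)), (np.float64(-41.0), np.float64(-4.0)), (np.float64(3.0), np.float64(3.0)), (np.float64(16.0), np.float64(41.0)), (np.float64(51.0), np.float64(81.0)), (np.float64(102.0), np.float64(116.0))]
```

View pics/w14b.png

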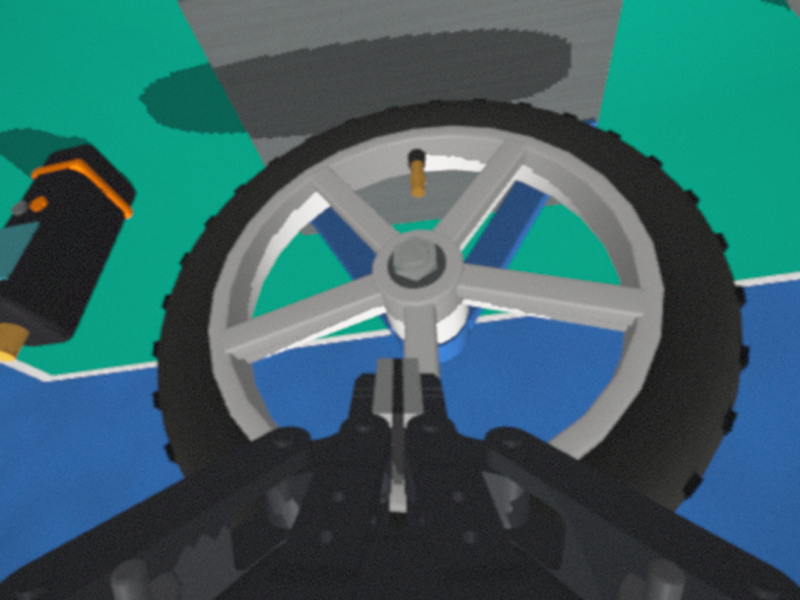

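The valve is at the bottom: its foot is at (417,157) and its tip at (418,195), in line with the nut at (415,259). The side spokes are symmetric, giving +1°, and the stem gives −1.7°. So a is about 0, and the nut is still where it was predicted. I'll withdraw and hand in.

```bash
python3 - <<'E'
from h import *
p=bot.sense()["tcp_pos"]
for d in(.07,.05,.03):
    try: bot.move_l(p-d*ex+.08*Z,.1,ori2(np.radians(60),yaw-.1,np.pi)); break
    except bot.Unreachable as e: print(e)
bot.dwell(.5); st("clear"); c,im=snap("wrist","w15"); print(angle(c,im,C,ex,.045,.09)); print((bot.sense()["tcp_pos"]-C).round(3))
print(bot.hand_in())
E
```

```text
clear t 39.4 q [0.32, -0.21, -0.32, 2.26, 0.05, 0.56, 1.35] F [ 0.4 -0.4  0.4]
{'phase': np.float64(-34.53709107710615), 'conc': np.float64(0.4675827091778348), 'n': 3721, 'valve': np.float64(-1.3589011595118308), 'nb': 72, 'a': np.float64(1.4629089228938597)}
[-0.146  0.011  0.168]
the job is handed in; nothing more can be done
None
```

The valve is at the bottom of the rim to within about 2°, the hand is clear, and the job was handed in at about 39 s; on the second spoke, two badly placed entries bumped the wheel's front and turned it back a few degrees before I re-entered lower, and the stand did not move.

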